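# Seat the probe cartridge in the test dock

### The arm

A 6-joint arm with a two-finger parallel gripper is mounted at the origin on the work surface. World frame = base frame: x ahead of the robot, y to its left, z up, the work surface at z = 0. Lengths are in mm, angles in rad, forces in N, time in s.
With the tool pointing down it reaches from about 275 to 750 mm from the base axis. Payload 10.2 kg.
Tool frame: the origin (TCP) lies at the very end of the fingers, on their centre line; the grasp point (between the pads) lies 19 mm behind it; z points along the fingers, y is the line along which they close (so a half turn about z gives the same grasp; the last joint's range is limited). The gripper opens to 85 mm and grips with 20 to 120 N. Pads are 22 mm wide; open, the fingers measure 114 mm over their backs; the gripper's body (76 mm by 85 mm) begins 54 mm behind the grasp point. The pads swing forward as they close: fully open they stand 13 mm farther back than shut.
Start: joints at [-0.223, 0.313, 1.498, -0, 1.331, -0.223], TCP at [525.006, -0.013, 231.294] pointing down, gripper open.
Joint ranges: [-2.94, 2.94], [-0.97, 2.17], [0.19, 2.56], [-1.23, 4.37], [0.02, 3.11], [-2.88, 2.88]. Speed limits (rad/s): [2.39, 2.39, 3.01, 3.14, 3.14, 3.14].

### API

Orientations are given as a unit quaternion [w, x, y, z].
In Python, from rig import ctrl gives the robot as it stands.
- The arm moves only by the shell command python3 -m inch 'ROWS' [OPENING] [FORCE]. ROWS is text: rows parted by semicolons, each of 6 numbers parted by spaces: the shift along the tool's x, y, z in mm, then the turn, a rotation vector about the tool's x, y, z in units of 6 degrees (1.0 is 6 degrees). A call has exactly 10 rows; each row shifts and turns the commanded pose from where the row before left it, along the tool's axes as they then stand; what a row does not reach is not made up. A row lasts 1/12 s, in which the tool goes at most 41.7 mm and 7.16 degrees, less where a joint would pass 70% of its speed; a pose out of reach is approached as far as the arm can. A call with a gripper value outside its range is refused whole. OPENING is the opening, from 0 (shut) to 1 (fully open), set as the call begins (- or left out, the last holds). The fingers move at their own pace and stop on an object; FORCE is the grip in N (left out, the last holds). Time passes only in rows, so rows that do not move let the fingers close, or fill a call up. It gives the time, the measured TCP pose, the force, the opening and the grip force at its end, in the units of the state.
- ctrl.sense(): the state, without advancing time (a new reading comes with each control period).
- ctrl.capture(name): name is "scene" or "side" or "wrist"; returns a dict with "image" (400x640x3 uint8, red, green, blue), "intrinsics" (3x3 intrinsics, pixels), "D" ([k1, k2, p1, p2, k3] as OpenCV has them; the pictures are not rectified), "rvec" (rotation vector, rad) and "tvec" (3), from world to camera coordinates, as OpenCV has them. Camera axes: x right, y down, z forward; pixel columns grow to the right and rows downward; lengths in mm; the calibration is good to about 2 mm. A picture is of the moment at which its call begins. There is no depth.
- ctrl.finish_job(): hands the job in; it is judged then, once.
The state is a dict: "time_s": time; "joints": joint angles; "dq": joint speeds; "tau": joint torques, N m; "eef_pos": TCP position; "ee_rot": TCP orientation; "force": force on the tool from outside, world axes, zero at the start; "wrist_torque": the same for the moment, N m; "grip_width": opening from 0.0 (shut) to 1.0 (fully open); "grip_force": force on a finger pad.
Only numpy, scipy, OpenCV 4.12 (cv2) and the standard library are available. Lean on these libraries where they do the work, as an engineer would, in place of code of your own. Each camera call takes 0.05 s, during which the arm holds its last target. There are 200 camera calls.

### The job

Pick up the loose probe cartridge by its upright grip and slide it gently (never over 12 N), nose first, into the open pocket of the test dock until you feel it come up against the hidden stop, and leave it fully home. Then let go of it and press the start button all the way down and release it. Leave the other things on the table where they are.

Things in the scene. Friction and masses are not known exactly. Their poses are not given: they have to be found in the camera images.
- cartridge: Loose black plastic bar lying flat, 134 mm long, 26 wide, 20 high, with an upright aluminium grip on its rear end; 0.15 to 0.3 kg. Origin: on the underside below the middle of the grip; +x runs to the nose 120 mm ahead (rear end 14 mm behind), z up. Centre of mass about 40 mm ahead of the grip. The last 6 mm of the nose are stepped in 2 mm all round.
- nose (a point): Centre of the cartridge's nose face, 120 mm ahead of the origin and 10 mm above the underside.
- grip (a point): Point to hold, 46 mm above the underside, on the cartridge's grip: an upright aluminium web 30 mm along the bar and 14 mm thick across it, top 62 mm above the underside, ending ahead in a cross plate 30 mm wide and 6 mm thick (its rear face 16 mm ahead of this point) for the fingers to push on. Hold it across the 14 mm, jaws closing along the bar's y.
- dock: Test dock fixed to the table: low aluminium block with a white top plate, 115 mm long behind its mouth, 75 wide, 45 high, with one covered blind pocket 28.4 mm wide and 22.4 high. Origin: on the table below the middle of the pocket's mouth; +x points straight into the pocket, z up. The pocket floor lies 10 mm above the table and runs out as an open sill 70 mm in front of the mouth.
- mouth (a point): Centre of the pocket's mouth, 21 mm above the table. White guides on the last 50 mm of sill, 14 mm high, narrow from 42 to 28 mm; a sloping lip flares the ceiling up 6 mm over the 11 mm in front. The rigid stop inside is hidden 30 to 75 mm behind the mouth, different each time; sliding takes 1 to 3 N. Over 12 N on the stop, or 18 N on the dock (tilting wedges it), does damage.
- stop: Stop unit built into the dock: from outside only a steel plate on the dock's back end is seen. Origin: always on the table under the dock's back face, 115 mm behind the mouth, axes as the dock's; it tells nothing of the hidden stop's depth. The stop carries a sprung contact pin, 4 mm proud, that presses on a seated cartridge with 0.2 to 0.4 N, too little to push it back.
- start (a joint): Travel of the start button's cap: 0 up, 0.006 m fully down (takes about 4 N, springs back).
- start_top (a point): Centre of the top of the start button: a plain black round cap, 36 mm across, on a small grey housing fixed to the table; pressed straight down.
- board: Bystander: loose tan circuit board, 110 x 150 mm, with components; origin under its centre.
- nest: Bystander: loose white plastic nest block, 90 x 60 x 26 mm; origin under its centre.
- spare: Bystander: loose black block, 75 x 36 x 24 mm, without a grip; origin under its centre.
- capacitor: Bystander: standing can capacitor, 26 mm diameter, 36 mm high; origin under its centre.
- choke: Bystander: copper ring coil, 36 mm across, 14 mm high; origin under its centre.
- driver: Bystander: loose screwdriver with a black handle, lying; origin under its middle.
Mind the look-alikes: they are no part of the job. Leave any blue look-alike of the part that bears start alone. What is shaped like the cartridge but red is not meant.

How it is judged:
By the outcome, as a careful person would: the job done as asked, in the order asked, and still so for the second after the job is handed in, with the robot touching nothing.
It also fails if it takes over 61 s, if anything falls off the work surface, if the arm or the gripper's body presses on something with over 40 N, if the wrist force passes 120 N, or if a joint passes its speed limit or range.

## Working session

There is one attempt and no reset: what is moved stays moved. The work goes in short steps, Python scripts to look and compute and a shell command to move; the robot and the scene stay as the last step left them, time stands still between calls to the robot, and variables do not carry over. Pictures are saved under pics/ and viewed, at most 10 in all, crops included, and the job is handed in when it is done.

```bash
mkdir -p pics; ls; python3 - <<'E'
from rig import ctrl
import cv2,numpy as np
for n in("scene","side"):
    c=ctrl.capture(n); cv2.imwrite(f"pics/{n}0.png",c["image"][:,:,::-1])
    R=cv2.Rodrigues(np.array(c["rvec"],float))[0]; print(n,(-R.T@np.array(c["tvec"]).ravel()).round(),R[2].round(2),np.array(c["intrinsics"]).round(0).tolist())
print(ctrl.sense())
E
```

```text
pics
scene [1433. -444.  707.] [-0.74  0.38 -0.55] [[442.0, 0.0, 317.0], [0.0, 442.0, 198.0], [0.0, 0.0, 1.0]]
side [  53. -600.  815.] [ 0.48  0.54 -0.69] [[381.0, 0.0, 316.0], [0.0, 381.0, 198.0], [0.0, 0.0, 1.0]]
{'time_s': 0.1, 'joints': array([-2.23375911e-01,  3.13402420e-01,  1.49838831e+00,  4.79693548e-06,
        1.33097698e+00, -2.23398704e-01]), 'dq': array([-0.0003443 , -0.00265992, -0.00166209, -0.00076766,  0.00031112,
       -0.00104061]), 'tau': array([ 2.30574413e-03, -4.12899542e+01, -2.60142785e+01, -1.81123951e-04,
        3.02137116e-03,  1.15447833e-05]), 'eef_pos': array([5.24766108e+02, 5.48334678e-02, 2.30777773e+02]), 'ee_rot': array([-4.98400324e-04,  7.07099005e-01,  7.07114314e-01, -3.11116830e-04]), 'force': array([0.52917946, 0.11191778, 0.10886882]), 'wrist_torque': array([-0.00781659, -0.00415346, -0.02239681]), 'grip_force': 0.0, 'grip_width': 0.9954853545201346}
```

View pics/scene0.png

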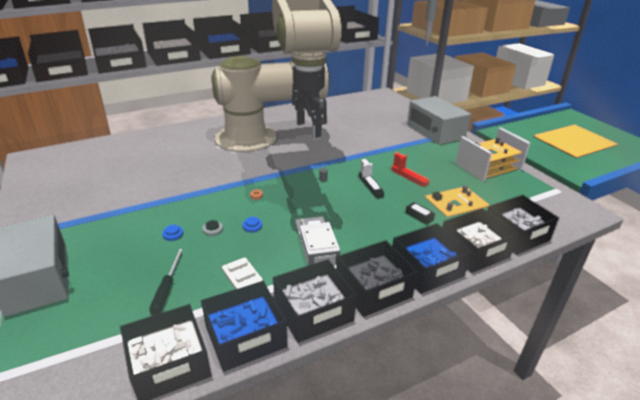

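View pics/side0.png

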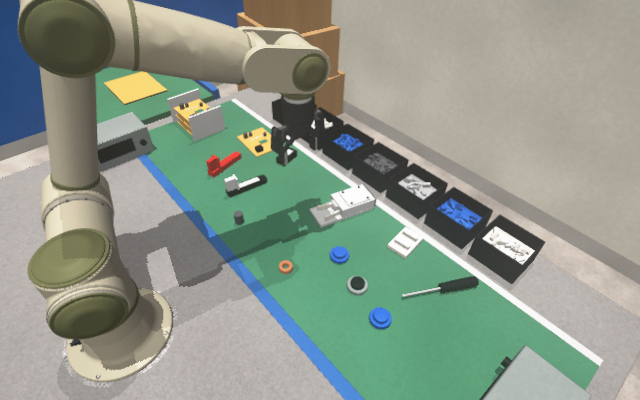

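The scene view shows the black cartridge (grip about (367,168), nose (380,193)), the dock at (318,240), and the black start button at (213,227). In the side view the cartridge grip is at about (232,183), the nose at (266,179), the dock at (345,205) with its sill toward (318,215), and the button at (357,285). I'll enlarge these.

```bash
cat > h.py <<'E'
import cv2,numpy as np
from rig import ctrl
def cast(c,px,z):
    K=np.array(c["intrinsics"],float);D=np.array(c["D"],float)
    R=cv2.Rodrigues(np.array(c["rvec"],float))[0];t=np.array(c["tvec"],float).ravel()
    u=cv2.undistortPoints(np.array(px,float).reshape(-1,1,2),K,D).reshape(-1,2)
    d=np.c_[u,np.ones(len(u))]@R; o=-R.T@t
    return o+d*((z-o[2])/d[:,2])[:,None]
def proj(c,P):
    return cv2.projectPoints(np.array(P,float).reshape(-1,3),np.array(c["rvec"],float),np.array(c["tvec"],float),np.array(c["intrinsics"],float),np.array(c["D"],float))[0].reshape(-1,2)
E
python3 - <<'E'
import cv2,numpy as np
a=cv2.imread("pics/side0.png");b=cv2.imread("pics/scene0.png")
def cr(i,x,y,w,h): return cv2.resize(i[y:y+h,x:x+w],(400,300),interpolation=cv2.INTER_CUBIC)
o=np.vstack([np.hstack([cr(a,210,165,80,60),cr(a,300,170,100,75)]),np.hstack([cr(b,340,145,80,60),cr(b,270,205,100,75)])])
cv2.imwrite("pics/c1.png",o)
E
```

```text
(no output)
```

View pics/c1.png

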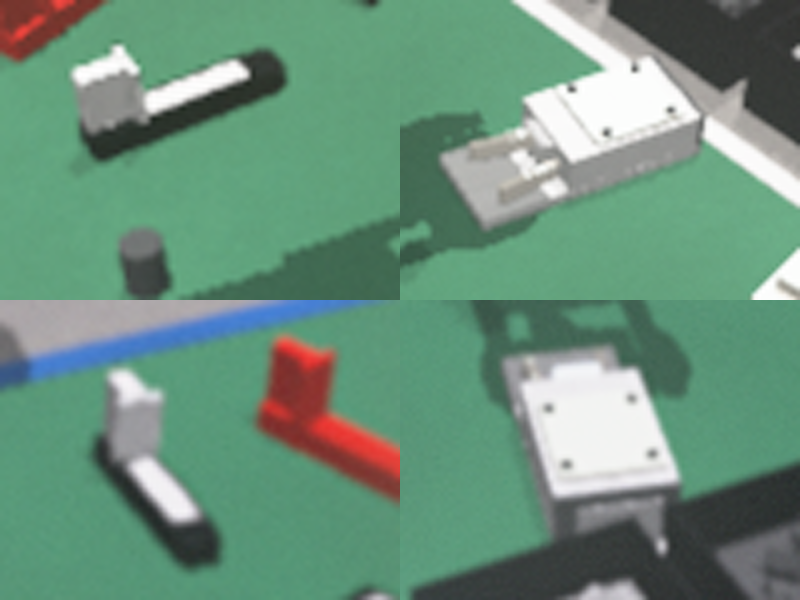

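```bash
python3 - <<'E'
from h import *
c=ctrl.capture("side");s=ctrl.capture("scene")
S=lambda l,x,y,k:[(x+a/k,y+b/k) for a,b in l]
f=lambda n,p:print(n,p.round(0).tolist())
f("sill z10",cast(c,S([(40,155),(85,228)],300,170,4),10))
f("roof side",cast(c,S([(123,100),(173,160),(255,57),(302,118)],300,170,4),45))
f("roof scene",cast(s,S([(120,78),(237,68),(150,198),(280,183)],270,205,4),45))
f("roof screws side",cast(c,S([(171,89),(206,132),(234,68),(271,110)],300,170,4),45))
f("roof screws scene",cast(s,S([(148,107),(231,98),(167,164),(251,154)],270,205,4),45))
f("cart stripe side",cast(c,S([(140,97),(148,117),(237,60),(248,77)],210,165,5),20))
f("cart stripe scene",cast(s,S([(125,165),(155,155),(175,225),(200,215)],340,145,5),20))
f("grip top side",cast(c,S([(75,72),(80,85),(120,47),(137,65)],210,165,5),62))
f("grip top scene",cast(s,S([(110,72),(128,70),(133,97),(160,92)],340,145,5),62))
f("nose bottom side",cast(c,S([(285,80),(100,160)],210,165,5),0))
# button by dark mask
for n,C,x,y in(("side",c,357,285),("scene",s,213,227)):
    im=C["image"][y-15:y+15,x-15:x+15].max(2); m=(im<70).astype(np.uint8)
    k,l,st,ce=cv2.connectedComponentsWithStats(m); i=1+st[1:,4].argmax()
    p=ce[i]+[x-15,y-15]; print(n,p,st[i]); f("btn30",cast(C,[p],30)); f("btn20",cast(C,[p],20))
E
```

```text
sill z10 [[575.0, 14.0, 10.0], [552.0, -63.0, 10.0]]
roof side [[637.0, -8.0, 45.0], [622.0, -77.0, 45.0], [747.0, -38.0, 45.0], [725.0, -107.0, 45.0]]
roof scene [[627.0, -71.0, 45.0], [649.0, 0.0, 45.0], [738.0, -104.0, 45.0], [759.0, -30.0, 45.0]]
roof screws side [[673.0, -22.0, 45.0], [660.0, -72.0, 45.0], [726.0, -36.0, 45.0], [713.0, -87.0, 45.0]]
roof screws scene [[661.0, -68.0, 45.0], [675.0, -18.0, 45.0], [715.0, -82.0, 45.0], [728.0, -33.0, 45.0]]
cart stripe side [[465.0, 235.0, 20.0], [459.0, 216.0, 20.0], [532.0, 226.0, 20.0], [528.0, 208.0, 20.0]]
cart stripe scene [[467.0, 223.0, 20.0], [464.0, 246.0, 20.0], [538.0, 213.0, 20.0], [535.0, 232.0, 20.0]]
grip top side [[426.0, 236.0, 62.0], [422.0, 224.0, 62.0], [459.0, 239.0, 62.0], [458.0, 218.0, 62.0]]
grip top scene [[426.0, 234.0, 62.0], [429.0, 245.0, 62.0], [459.0, 229.0, 62.0], [461.0, 248.0, 62.0]]
nose bottom side [[557.0, 210.0, 0.0], [424.0, 222.0, 0.0]]
side [357.13709677 282.85483871] [  9   7  13  13 124]
btn30 [[485.0, -270.0, 30.0]]
btn20 [[490.0, -266.0, 20.0]]
scene [211.890625 225.0625  ] [ 9 10 11  7 64]
btn30 [[514.0, -266.0, 30.0]]
btn20 [[500.0, -263.0, 20.0]]
```

```bash
python3 - <<'E'
from h import *
c=ctrl.capture("wrist");cv2.imwrite("pics/w0.png",c["image"][:,:,::-1])
print(proj(c,[(637,-37,45),(690,-54,45),(565,-25,10),(495,-265,20),(442,237,62),(525,0,0)]).round())
R=cv2.Rodrigues(np.array(c["rvec"],float))[0]; print((-R.T@np.array(c["tvec"]).ravel()).round(),R.round(2).tolist(),c["intrinsics"])
E
```

```text
[[ 427.  206.]
 [ 476.  221.]
 [ 354.  185.]
 [ 295.  365.]
 [ 209. -127.]
 [ 318.  161.]]
[525.  75. 374.] [[1.0, -0.0, 0.0], [-0.0, -0.95, 0.3], [0.0, -0.3, -0.95]] [[340.20523179   0.         318.67929041]
 [  0.         340.20523179 196.86541373]
 [  0.           0.           1.        ]]
```

View pics/w0.png

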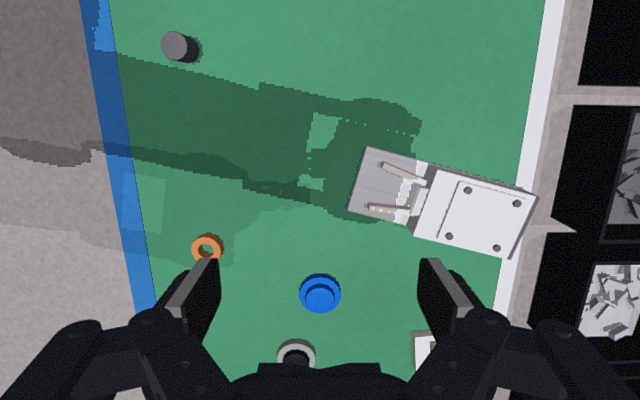

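The wrist view shows the dock clearly: the roof corners are at about (429,164), (413,234), (537,194) and (508,258), the sill front corners at (367,146) and (347,210), and the button partly visible at (296,352).

```bash
python3 - <<'E'
from h import *
im=cv2.imread("pics/w0.png")
cv2.imwrite("pics/c2.png",cv2.resize(im[135:265,340:550],(800,495),interpolation=cv2.INTER_CUBIC))
E
python3 -m inch '23.7 -8.3 3 0 0 0;23.7 -8.3 3 0 0 0;23.7 -8.3 3 0 0 0;23.7 -8.3 3 0 0 0;23.7 -8.3 3 0 0 0;23.7 -8.3 3 0 0 0;23.7 -8.3 3 0 0 0;23.7 -8.3 3 0 0 0;23.7 -8.3 3 0 0 0;23.7 -8.3 3 0 0 0'
```

```text
time_s: 1.08
eef_pos: [441.4, 238.1, 201.1]
ee_rot: [0.0, 0.707, 0.707, -0.0]
force: [0.3, -1.1, 0.1]
grip_width: 1.002
grip_force: 0.0
```

View pics/c2.png

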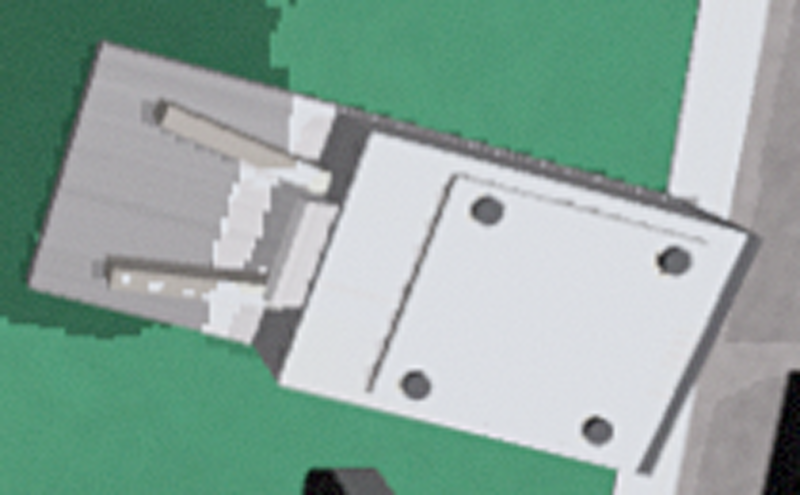

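```bash
python3 -m inch '0 0 0 0 0 1.17;0 0 0 0 0 1.17;0 0 0 0 0 1.17;0 0 0 0 0 1.17;0 0 0 0 0 1.17;0 0 0 0 0 1.17;0 0 0 0 0 1.17;0 0 0 0 0 1.17;0 0 0 0 0 1.17;0 0 0 0 0 1.17'; python3 -m inch '0 0 0 0 0 1.17;0 0 0 0 0 1.17;0 0 0 0 0 1.17;0 0 0 0 0 1.13;0 0 0 0 0 0;0 0 0 0 0 0;0 0 0 0 0 0;0 0 0 0 0 0;0 0 0 0 0 0;0 0 0 0 0 0'
python3 - <<'E'
from h import *
c=ctrl.capture("wrist");cv2.imwrite("pics/w1.png",c["image"][:,:,::-1])
np.savez("w1.npz",**{k:c[k] for k in("intrinsics","D","rvec","tvec")})
E
```

```text
time_s: 1.92
eef_pos: [442.0, 237.0, 201.2]
ee_rot: [0.0, 0.986, 0.169, -0.0]
force: [-0.0, 0.5, 0.0]
grip_width: 0.997
grip_force: 0.0
time_s: 2.75
eef_pos: [442.0, 237.0, 201.3]
ee_rot: [0.0, 0.998, -0.07, -0.0]
force: [0.2, 0.1, -0.7]
grip_width: 1.0
grip_force: 0.0
```

View pics/w1.png

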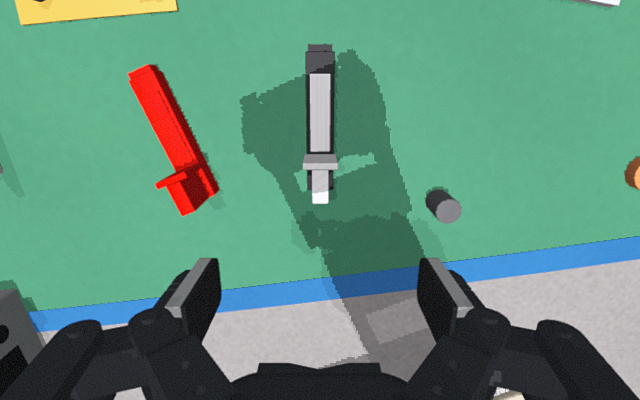

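The wrist view shows the cartridge upright and centred: nose at (320,45), cross plate at (303–337,162), web rear top at (320,203). The red look-alike is well clear.

```bash
python3 - <<'E'
from h import *
from scipy.spatial.transform import Rotation as Ro
c=dict(np.load("w1.npz")); f=lambda n,p:print(n,p.round(1).tolist())
q=lambda w:Ro.from_quat([w[1],w[2],w[3],w[0]]).as_matrix()
s=ctrl.sense();T=q(s["ee_rot"]);p=s["eef_pos"]
f("plate front corners z62",cast(c,[(303.5,155.5),(337,155.5)],62)); f("web rear z62",cast(c,[(312.5,203.5),(328,203.5)],62))
f("stripe z20",cast(c,[(310,74),(330,74),(309.5,152),(330.5,152)],20)); f("nose top z18",cast(c,[(307.5,45),(333,45)],18));f("bar body front z20",cast(c,[(306,51),(335,51)],20))
R=cv2.Rodrigues(c["rvec"].astype(float))[0];t=c["tvec"].ravel(); Rct=R@T; tct=R@p+t   # tool->cam
T0=q(np.array([-4.98e-4,.707099,.707114,-3.1e-4]));p0=np.array([525.,0,231.2])
R0=Rct@T0.T; d=dict(c); d["rvec"]=cv2.Rodrigues(R0)[0]; d["tvec"]=tct-R0@p0
np.savez("w0.npz",**d)
S=lambda l:[(340+(a+.5)/800*210-.5,135+(b+.5)/495*130-.5) for a,b in l]
sc=cast(d,S([(488,210),(675,261),(416,385),(597,430)]),45); f("screws",sc); f("centre",sc.mean(0)[None])
ro=cast(d,S([(373,130),(280,384),(757,236),(645,470)]),45); f("roof",ro); f("front mid",ro[:2].mean(0)[None]);f("back mid",ro[2:].mean(0)[None])
si=cast(d,S([(102,42),(30,288)]),10); f("sill",si); f("sill mid",si.mean(0)[None])
gd=cast(d,S([(160,103),(328,172),(112,285),(265,290)]),24);f("guides z24 inner-ish",gd)
f("btn30",cast(d,[(297,352)],25))
E
```

```text
plate front corners z62 [[468.4, 245.5, 62.0], [464.5, 217.7, 62.0]]
web rear z62 [[425.4, 244.1, 62.0], [423.5, 230.7, 62.0]]
stripe z20 [[533.7, 231.4, 20.0], [531.2, 213.6, 20.0], [463.6, 242.2, 20.0], [460.8, 222.3, 20.0]]
nose top z18 [[558.3, 230.1, 18.0], [555.2, 207.7, 18.0]]
bar body front z20 [[553.4, 232.1, 20.0], [549.8, 206.6, 20.0]]
screws [[676.5, -18.3, 45.0], [729.8, -32.6, 45.0], [663.0, -68.8, 45.0], [716.3, -82.8, 45.0]]
centre [[696.4, -50.6, 45.0]]
roof [[643.4, 3.4, 45.0], [625.0, -68.5, 45.0], [751.2, -25.5, 45.0], [732.3, -95.5, 45.0]]
front mid [[634.2, -32.5, 45.0]]
back mid [[741.8, -60.5, 45.0]]
sill [[576.5, 20.8, 10.0], [558.1, -52.7, 10.0]]
sill mid [[567.3, -16.0, 10.0]]
guides z24 inner-ish [[591.2, 6.2, 24.0], [639.4, -13.3, 24.0], [580.4, -46.8, 24.0], [624.5, -48.4, 24.0]]
btn30 [[498.0, -237.8, 25.0]]
```

```bash
python3 -m inch '-1 1 18 0 0 0;-1 1 18 0 0 0;0 0 18 0 0 0;0 0 18 0 0 0;0 0 18 0 0 0;0 0 18 0 0 0;0 0 18 0 0 0;0 0 18 0 0 0;0 0 16 0 0 0;0 0 14 0 0 0' 1 60; python3 -m inch '0 0 0 0 0 0;0 0 0 0 0 0;0 0 0 0 0 0;0 0 0 0 0 0;0 0 0 0 0 0;0 0 0 0 0 0;0 0 0 0 0 0;0 0 0 0 0 0;0 0 0 0 0 0;0 0 0 0 0 0' 0 60
```

```text
time_s: 3.63
eef_pos: [439.5, 235.2, 26.2]
ee_rot: [0.0, 0.998, -0.07, -0.0]
force: [-0.5, 0.6, -0.5]
grip_width: 1.0
grip_force: 0.0
time_s: 4.47
eef_pos: [440.1, 235.4, 27.9]
ee_rot: [-0.0, 0.998, -0.07, 0.0]
force: [-0.7, 0.2, 4.7]
grip_width: 0.154
grip_force: 61.3
```

```bash
python3 -m inch '0 0 -5 0 0 0;0 0 -12 0 0 0;0 0 -15 0 0 0;0 0 -15 0 0 0;0 0 -13 0 0 0;2 10 0 0 0 0;4 20 0 0 0 0;4 20 0 0 0 0;4 20 0 0 0 0;4 20 0 0 0 0'; python3 -m inch '4 20 0 0 0 0;4 20 0 0 0 0;4 20 0 0 0 0;4 20 0 0 0 0;4 20 0 0 0 0;3 16 0 0 0 0;2 10 0 0 0 0;0 0 0 0 0 0.4;0 0 0 0 0 0.4;0 0 0 0 0 0.35'
python3 - <<'E'
from h import *
s=ctrl.sense();print(s["eef_pos"].round(1),s["joints"].round(2),s["force"].round(1),s["grip_width"])
c=ctrl.capture("wrist");cv2.imwrite("pics/w2.png",c["image"][:,:,::-1])
np.savez("w2.npz",**{k:c[k] for k in("intrinsics","D","rvec","tvec")})
c=ctrl.capture("side");cv2.imwrite("pics/side2.png",c["image"][:,:,::-1])
E
```

```text
time_s: 5.3
eef_pos: [444.2, 142.1, 86.4]
ee_rot: [0.0, 0.998, -0.07, -0.001]
force: [0.4, 0.4, -3.0]
grip_width: 0.154
grip_force: 60.2
time_s: 6.13
eef_pos: [451.5, 15.1, 86.7]
ee_rot: [-0.0, 0.991, -0.131, -0.001]
force: [-0.3, -0.3, -3.2]
grip_width: 0.156
grip_force: 60.2
[451.5  15.1  86.7] [-0.23  0.34  1.89 -0.    0.92  1.61] [-0.3 -0.3 -3.2] 0.15567543352561478
```

View pics/w2.png

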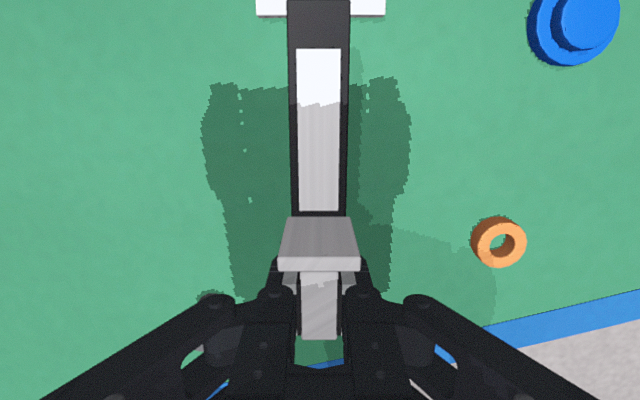

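The wrist view shows the bar straight along the tool axis (centre column 319), with the sill front edge spanning columns 257–386 (centre 321.5). The sill is therefore about 1.5 mm toward tool +y, and the angle is good.

```bash
python3 -m inch '0 0.5 5 0 0 0;0 0.5 8 0 0 0;0 0.5 8 0 0 0;0 0 8 0 0 0;0 0 8 0 0 0;0 0 6 0 0 0;0 0 4 0 0 0;0 0 0 0 0 0;0 0 0 0 0 0;0 0 0 0 0 0'
python3 - <<'E'
from h import *
s=ctrl.sense();print(s["eef_pos"].round(1),s["force"].round(1),s["wrist_torque"].round(2))
a=ctrl.capture("side")["image"][:,:,::-1];b=ctrl.capture("scene")["image"][:,:,::-1]
r=cv2.resize(a[185:260,240:340],(800,600),interpolation=cv2.INTER_CUBIC)
cv2.imwrite("pics/c3.png",r)
E
```

```text
time_s: 7.07
eef_pos: [452.0, 13.9, 40.6]
ee_rot: [0.0, 0.992, -0.13, 0.0]
force: [0.3, -0.1, -2.9]
grip_width: 0.156
grip_force: 60.2
[452.   13.9  40.6] [ 0.3 -0.1 -2.9] [0.05 0.17 0.04]
```

View pics/c3.png

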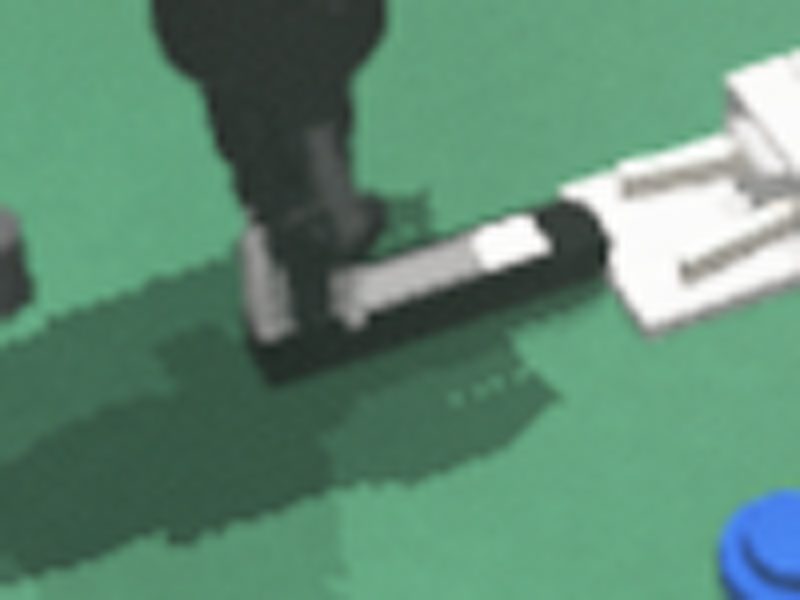

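The side close-up shows the nose just over the front of the sill, level, and lined up between the guides.

```bash
python3 -m inch '3 0 0 0 0 0;4 0 0 0 0 0;4 0 0 0 0 0;4 0 0 0 0 0;4 0 0 0 0 0;3 0 0 0 0 0;2 0 0.5 0 0 0;1 0 0.7 0 0 0;0 0 0.4 0 0 0;0 0 0 0 0 0'; python3 -m inch '0 0 0.3 0 0 0;0 0 0.3 0 0 0;0 0 0.2 0 0 0;0 0 0.2 0 0 0;0 0 0 0 0 0;0 0 0 0 0 0;0 0 0 0 0 0;0 0 0 0 0 0;0 0 0 0 0 0;0 0 0 0 0 0'
```

```text
time_s: 8.0
eef_pos: [475.7, 7.6, 38.5]
ee_rot: [-0.0, 0.992, -0.13, -0.0]
force: [0.2, -0.4, -2.2]
grip_width: 0.154
grip_force: 60.2
time_s: 8.83
eef_pos: [475.9, 7.5, 37.8]
ee_rot: [-0.0, 0.992, -0.13, -0.0]
force: [-3.9, 1.2, 1.8]
grip_width: 0.154
grip_force: 60.8
```

```bash
python3 -m inch '0 0 -0.4 0 0 0;0 0 -0.4 0 0 0;0 0 0 0 0 0;1 0 0 0 0 0;1 0 0 0 0 0;1 0 0 0 0 0;1 0 0 0 0 0;1 0 0 0 0 0;1 0 0 0 0 0;1 0 0 0 0 0'; python3 -m inch '1.5 0 0 0 0 0;1.5 0 0 0 0 0;1.5 0 0 0 0 0;1.5 0 0 0 0 0;1.5 0 0 0 0 0;1.5 0 0 0 0 0;1 0 0 0 0 0;1 0 0 0 0 0;1 0 0 0 0 0;1 0 0 0 0 0'
```

```text
time_s: 9.67
eef_pos: [482.7, 5.7, 38.5]
ee_rot: [0.0, 0.992, -0.13, -0.0]
force: [-0.9, -0.0, -3.3]
grip_width: 0.156
grip_force: 60.3
time_s: 10.5
eef_pos: [495.3, 2.3, 38.5]
ee_rot: [-0.0, 0.992, -0.13, -0.0]
force: [-0.1, 0.6, -1.6]
grip_width: 0.156
grip_force: 60.3
```

```bash
for i in 1 ; do python3 -m inch '1.5 0 0 0 0 0;1.5 0 0 0 0 0;1.5 0 0 0 0 0;1.5 0 0 0 0 0;1.5 0 0 0 0 0;1.5 0 0 0 0 0;1.5 0 0 0 0 0;1.5 0 0 0 0 0;1 0 0 0 0 0;1 0 0 0 0 0'; done
```

```text
time_s: 11.33
eef_pos: [508.8, -1.3, 38.5]
ee_rot: [-0.0, 0.992, -0.13, -0.0]
force: [0.6, -0.4, -2.8]
grip_width: 0.154
grip_force: 60.3
```

```bash
python3 -m inch '1 0 0 0 0 0;1 0 0 0 0 0;1 0 0 0 0 0;1 0 0 0 0 0;1 0 0 0 0 0;1 0 0 0 0 0;1 0 0 0 0 0;1 0 0 0 0 0;1 0 0 0 0 0;1 0 0 0 0 0'
```

```text
time_s: 12.17
eef_pos: [518.5, -3.9, 38.5]
ee_rot: [-0.0, 0.992, -0.13, -0.0]
force: [0.4, 0.1, -2.2]
grip_width: 0.151
grip_force: 60.3
```

```bash
python3 -m inch '1 0 0 0 0 0;1 0 0 0 0 0;1 0 0 0 0 0;1 0 0 0 0 0;1 0 0 0 0 0;1 0 0 0 0 0;1 0 0 0 0 0;1 0 0 0 0 0;1 0 0 0 0 0;1 0 0 0 0 0'
```

```text
time_s: 13.0
eef_pos: [528.1, -6.4, 38.5]
ee_rot: [0.0, 0.992, -0.13, -0.0]
force: [0.4, 0.3, -2.6]
grip_width: 0.152
grip_force: 60.3
```

```bash
python3 -m inch '1 0 0 0 0 0;1 0 0 0 0 0;1 0 0 0 0 0;1 0 0 0 0 0;1 0 0 0 0 0;1 0 0 0 0 0;1 0 0 0 0 0;1 0 0 0 0 0;1 0 0 0 0 0;1 0 0 0 0 0'
```

```text
time_s: 13.83
eef_pos: [537.8, -9.0, 38.5]
ee_rot: [-0.0, 0.992, -0.13, 0.0]
force: [0.7, -0.6, -2.4]
grip_width: 0.157
grip_force: 60.3
```

```bash
cat > m.py <<'E'
import numpy as np
from rig import ctrl
F=[];P=[]
for i in range(4):
    s=ctrl.sense();F.append(s["force"]);P.append(s["eef_pos"]);ctrl.capture("wrist")
F=np.array(F);P=np.array(P);ax=np.array([.966,-.257,0])
print("mean",F.mean(0).round(2),"ax",(F@ax).round(2),"sd",F.std(0).round(2),"P",P.mean(0).round(2),P.std(0).round(2),"g",s["grip_force"],s["grip_width"],s["time_s"])
E
python3 m.py
python3 -m inch '0 0 0.2 0 0 0;0 0 0.2 0 0 0;0 0 0.2 0 0 0;0 0 0.2 0 0 0;0 0 0 0 0 0;0 0 0 0 0 0;0 0 0 0 0 0;0 0 0 0 0 0;0 0 0 0 0 0;0 0 0 0 0 0' >/dev/null; python3 m.py
python3 -m inch '0 0 0.1 0 0 0;0 0 0.1 0 0 0;0 0 0.1 0 0 0;0 0 0 0 0 0;0 0 0 0 0 0;0 0 0 0 0 0;0 0 0 0 0 0;0 0 0 0 0 0;0 0 0 0 0 0;0 0 0 0 0 0' >/dev/null; python3 m.py
```

```text
mean [ 0.4  -0.02 -2.56] ax [ 0.86  0.58 -0.45  0.57] sd [0.4  0.49 0.36] P [537.85  -9.04  38.49] [0.07 0.04 0.  ] g 60.26372194290161 0.15511946992590842 13.9833
mean [-4.83  1.74  5.44] ax [-4.83 -5.57 -4.93 -5.12] sd [0.34 0.28 0.23] P [537.62  -8.93  37.9 ] [0.01 0.01 0.01] g 61.43266797065735 0.1565918239441839 15.0167
mean [-6.16  1.34  8.35] ax [-6.47 -6.16 -6.65 -5.89] sd [0.29 0.58 0.32] P [537.62  -8.92  37.87] [0.01 0.01 0.02] g 61.95414662361145 0.15432610770650146 16.05
```

```bash
python3 -m inch '0 0 -0.2 0 0 0;0 0 -0.2 0 0 0;0 0 -0.2 0 0 0;0 0 0 0 0 0;0 0 0 0 0 0;0 0 0 0 0 0;0 0 0 0 0 0;0 0 0 0 0 0;0 0 0 0 0 0;0 0 0 0 0 0' 0.152 20 ; python3 m.py
```

```text
time_s: 16.93
eef_pos: [537.8, -9.0, 37.9]
ee_rot: [-0.0, 0.992, -0.13, 0.0]
force: [-1.2, 1.5, 0.9]
grip_width: 0.159
grip_force: 60.6
mean [-1.64  0.98  0.9 ] ax [-1.57 -1.95 -1.75 -2.07] sd [0.28 0.36 0.38] P [537.76  -9.    37.95] [0.01 0.01 0.01] g 60.538569688797 0.15472370216111603 17.0833
```

```bash
cat > g.py <<'E'
import numpy as np,sys
from rig import ctrl
s=ctrl.sense();a=s["force"]@np.array([.966,-.257,0])
print(round(s["time_s"],2),"ax",round(a,2),"f",s["force"].round(1),"P",s["eef_pos"].round(2),flush=True)
sys.exit(1 if a<-1.7 else 0)
E
python3 -m inch '0 0 -0.2 0 0 0;0.5 0 -0.2 0 0 0;0.8 0 0 0 0 0;0.8 0 0 0 0 0;0.8 0 0 0 0 0;0.8 0 0 0 0 0;0.8 0 0 0 0 0;0.8 0 0 0 0 0;0.7 0 0 0 0 0;0 0 0 0 0 0' - 60 >o; python3 g.py &&
python3 -m inch '0.2 0 0 0 0 0;0.2 0 0 0 0 0;0.2 0 0 0 0 0;0.1 0 0 0 0 0;0.1 0 0 0 0 0;0.1 0 0 0 0 0;0.1 0 0 0 0 0;0 0 0 0 0 0;0 0 0 0 0 0;0 0 0 0 0 0' >o; python3 g.py &&
python3 -m inch '0.2 0 0 0 0 0;0.2 0 0 0 0 0;0.2 0 0 0 0 0;0.2 0 0 0 0 0;0.1 0 0 0 0 0;0.1 0 0 0 0 0;0.1 0 0 0 0 0;0 0 0 0 0 0;0 0 0 0 0 0;0 0 0 0 0 0' >o; python3 g.py
```

```text
17.97 ax 0.13 f [ 0.  -0.4 -2.4] P [543.67 -10.59  38.41]
18.8 ax 0.01 f [-0.  -0.1 -2.4] P [544.48 -10.81  38.41]
19.63 ax -0.36 f [-0.5 -0.4 -2.6] P [545.54 -11.08  38.38]
```

```bash

python3 -m inch '0.2 0 0 0 0 0;0.2 0 0 0 0 0;0.2 0 0 0 0 0;0.2 0 0 0 0 0;0.1 0 0 0 0 0;0.1 0 0 0 0 0;0.1 0 0 0 0 0;0 0 0 0 0 0;0 0 0 0 0 0;0 0 0 0 0 0' >o && python3 g.py &&
python3 -m inch '0.2 0 0 0 0 0;0.2 0 0 0 0 0;0.2 0 0 0 0 0;0.2 0 0 0 0 0;0.1 0 0 0 0 0;0.1 0 0 0 0 0;0.1 0 0 0 0 0;0 0 0 0 0 0;0 0 0 0 0 0;0 0 0 0 0 0' >o && python3 g.py &&
python3 -m inch '0.2 0 0 0 0 0;0.2 0 0 0 0 0;0.2 0 0 0 0 0;0.2 0 0 0 0 0;0.1 0 0 0 0 0;0.1 0 0 0 0 0;0.1 0 0 0 0 0;0 0 0 0 0 0;0 0 0 0 0 0;0 0 0 0 0 0' >o && python3 g.py &&
python3 -m inch '0.2 0 0 0 0 0;0.2 0 0 0 0 0;0.2 0 0 0 0 0;0.2 0 0 0 0 0;0.1 0 0 0 0 0;0.1 0 0 0 0 0;0.1 0 0 0 0 0;0 0 0 0 0 0;0 0 0 0 0 0;0 0 0 0 0 0' >o && python3 g.py &&
python3 -m inch '0.2 0 0 0 0 0;0.2 0 0 0 0 0;0.2 0 0 0 0 0;0.2 0 0 0 0 0;0.1 0 0 0 0 0;0.1 0 0 0 0 0;0.1 0 0 0 0 0;0 0 0 0 0 0;0 0 0 0 0 0;0 0 0 0 0 0' >o && python3 g.py &&
python3 -m inch '0.2 0 0 0 0 0;0.2 0 0 0 0 0;0.2 0 0 0 0 0;0.2 0 0 0 0 0;0.1 0 0 0 0 0;0.1 0 0 0 0 0;0.1 0 0 0 0 0;0 0 0 0 0 0;0 0 0 0 0 0;0 0 0 0 0 0' >o && python3 g.py
```

```text
20.47 ax -0.09 f [-0.   0.3 -2.3] P [546.6  -11.37  38.39]
21.3 ax 0.5 f [ 0.3 -0.9 -1.9] P [547.66 -11.67  38.4 ]
22.13 ax -0.82 f [-0.7  0.4 -3. ] P [548.73 -11.92  38.39]
22.97 ax -0.24 f [-0.3 -0.2 -3.5] P [549.78 -12.23  38.39]
23.8 ax 0.48 f [ 0.5  0.1 -3.4] P [550.88 -12.51  38.41]
24.63 ax 0.19 f [ 0.3  0.2 -3.1] P [551.9  -12.78  38.39]
```

```bash

python3 -m inch '0.2 0 0 0 0 0;0.2 0 0 0 0 0;0.2 0 0 0 0 0;0.2 0 0 0 0 0;0.2 0 0 0 0 0;0.1 0 0 0 0 0;0.1 0 0 0 0 0;0 0 0 0 0 0;0 0 0 0 0 0;0 0 0 0 0 0' >o && python3 g.py &&
python3 -m inch '0.2 0 0 0 0 0;0.2 0 0 0 0 0;0.2 0 0 0 0 0;0.2 0 0 0 0 0;0.2 0 0 0 0 0;0.1 0 0 0 0 0;0.1 0 0 0 0 0;0 0 0 0 0 0;0 0 0 0 0 0;0 0 0 0 0 0' >o && python3 g.py &&
python3 -m inch '0.2 0 0 0 0 0;0.2 0 0 0 0 0;0.2 0 0 0 0 0;0.2 0 0 0 0 0;0.2 0 0 0 0 0;0.1 0 0 0 0 0;0.1 0 0 0 0 0;0 0 0 0 0 0;0 0 0 0 0 0;0 0 0 0 0 0' >o && python3 g.py &&
python3 -m inch '0.2 0 0 0 0 0;0.2 0 0 0 0 0;0.2 0 0 0 0 0;0.2 0 0 0 0 0;0.2 0 0 0 0 0;0.1 0 0 0 0 0;0.1 0 0 0 0 0;0 0 0 0 0 0;0 0 0 0 0 0;0 0 0 0 0 0' >o && python3 g.py &&
python3 -m inch '0.2 0 0 0 0 0;0.2 0 0 0 0 0;0.2 0 0 0 0 0;0.2 0 0 0 0 0;0.2 0 0 0 0 0;0.1 0 0 0 0 0;0.1 0 0 0 0 0;0 0 0 0 0 0;0 0 0 0 0 0;0 0 0 0 0 0' >o && python3 g.py &&
python3 -m inch '0.2 0 0 0 0 0;0.2 0 0 0 0 0;0.2 0 0 0 0 0;0.2 0 0 0 0 0;0.2 0 0 0 0 0;0.1 0 0 0 0 0;0.1 0 0 0 0 0;0 0 0 0 0 0;0 0 0 0 0 0;0 0 0 0 0 0' >o && python3 g.py &&
python3 -m inch '0.2 0 0 0 0 0;0.2 0 0 0 0 0;0.2 0 0 0 0 0;0.2 0 0 0 0 0;0.2 0 0 0 0 0;0.1 0 0 0 0 0;0.1 0 0 0 0 0;0 0 0 0 0 0;0 0 0 0 0 0;0 0 0 0 0 0' >o && python3 g.py &&
python3 -m inch '0.2 0 0 0 0 0;0.2 0 0 0 0 0;0.2 0 0 0 0 0;0.2 0 0 0 0 0;0.2 0 0 0 0 0;0.1 0 0 0 0 0;0.1 0 0 0 0 0;0 0 0 0 0 0;0 0 0 0 0 0;0 0 0 0 0 0' >o && python3 g.py
```

```text
25.47 ax 0.41 f [ 0.3 -0.7 -3.2] P [553.03 -13.1   38.37]
26.3 ax -0.32 f [-0.3 -0.1 -3.1] P [554.22 -13.42  38.39]
27.13 ax -0.47 f [-0.5  0.  -2. ] P [555.38 -13.72  38.38]
27.97 ax -1.03 f [-1.4 -1.1 -2. ] P [556.55 -13.99  38.4 ]
28.8 ax -0.16 f [-0.   0.5 -2.4] P [557.71 -14.32  38.38]
29.63 ax 0.08 f [ 0.  -0.2 -2.1] P [558.84 -14.65  38.38]
30.47 ax 0.57 f [ 0.6 -0.1 -2.6] P [560.04 -14.96  38.39]
31.3 ax -0.54 f [-0.6 -0.2 -2.9] P [561.2  -15.27  38.4 ]
```

```bash

python3 -m inch '0.2 0 0 0 0 0;0.2 0 0 0 0 0;0.2 0 0 0 0 0;0.2 0 0 0 0 0;0.2 0 0 0 0 0;0.2 0 0 0 0 0;0.1 0 0 0 0 0;0 0 0 0 0 0;0 0 0 0 0 0;0 0 0 0 0 0' >o && python3 g.py &&
python3 -m inch '0.2 0 0 0 0 0;0.2 0 0 0 0 0;0.2 0 0 0 0 0;0.2 0 0 0 0 0;0.2 0 0 0 0 0;0.2 0 0 0 0 0;0.1 0 0 0 0 0;0 0 0 0 0 0;0 0 0 0 0 0;0 0 0 0 0 0' >o && python3 g.py &&
python3 -m inch '0.2 0 0 0 0 0;0.2 0 0 0 0 0;0.2 0 0 0 0 0;0.2 0 0 0 0 0;0.2 0 0 0 0 0;0.2 0 0 0 0 0;0.1 0 0 0 0 0;0 0 0 0 0 0;0 0 0 0 0 0;0 0 0 0 0 0' >o && python3 g.py &&
python3 -m inch '0.2 0 0 0 0 0;0.2 0 0 0 0 0;0.2 0 0 0 0 0;0.2 0 0 0 0 0;0.2 0 0 0 0 0;0.2 0 0 0 0 0;0.1 0 0 0 0 0;0 0 0 0 0 0;0 0 0 0 0 0;0 0 0 0 0 0' >o && python3 g.py &&
python3 -m inch '0.2 0 0 0 0 0;0.2 0 0 0 0 0;0.2 0 0 0 0 0;0.2 0 0 0 0 0;0.2 0 0 0 0 0;0.2 0 0 0 0 0;0.1 0 0 0 0 0;0 0 0 0 0 0;0 0 0 0 0 0;0 0 0 0 0 0' >o && python3 g.py &&
python3 -m inch '0.2 0 0 0 0 0;0.2 0 0 0 0 0;0.2 0 0 0 0 0;0.2 0 0 0 0 0;0.2 0 0 0 0 0;0.2 0 0 0 0 0;0.1 0 0 0 0 0;0 0 0 0 0 0;0 0 0 0 0 0;0 0 0 0 0 0' >o && python3 g.py &&
python3 -m inch '0.2 0 0 0 0 0;0.2 0 0 0 0 0;0.2 0 0 0 0 0;0.2 0 0 0 0 0;0.2 0 0 0 0 0;0.2 0 0 0 0 0;0.1 0 0 0 0 0;0 0 0 0 0 0;0 0 0 0 0 0;0 0 0 0 0 0' >o && python3 g.py &&
python3 -m inch '0.2 0 0 0 0 0;0.2 0 0 0 0 0;0.2 0 0 0 0 0;0.2 0 0 0 0 0;0.2 0 0 0 0 0;0.2 0 0 0 0 0;0.1 0 0 0 0 0;0 0 0 0 0 0;0 0 0 0 0 0;0 0 0 0 0 0' >o && python3 g.py
```

```text
32.13 ax 0.01 f [ 0.   0.1 -3.1] P [562.44 -15.58  38.4 ]
32.97 ax 0.14 f [ 0.2  0.  -3. ] P [563.69 -15.94  38.38]
33.8 ax -6.32 f [-6.2  1.2  1.5] P [564.17 -16.02  38.33]
```

```bash

python3 -m inch '-0.2 0 0 0 0 0;-0.2 0 0 0 0 0;-0.1 0 0 0 0 0;0 0 0.1 0 0 0;0 0 0.1 0 0 0;0 0 0.1 0 0 0;0 0 0.1 0 0 0;0 0 0 0 0 0;0 0 0 0 0 0;0 0 0 0 0 0' >o ; python3 m.py
```

```text
mean [-6.61  1.52  2.29] ax [-7.07 -6.58 -7.16 -6.28] sd [0.35 0.54 0.74] P [564.13 -16.02  38.09] [0.01 0.01 0.01] g 60.68601965904236 0.15707024029329927 34.7833
```

```bash

python3 -m inch '0 0 0 0 0 0;0 0 0 0 0 0;0 0 0 0 0 0;0 0 0 0 0 0;0.5 0 0 0 0 0;0.5 0 0 0 0 0;0.5 0 0 0 0 0;0 0 0 0 0 0;0 0 0 0 0 0;0 0 0 0 0 0' 0.22 20 ; python3 m.py
```

```text
time_s: 35.67
eef_pos: [565.9, -16.5, 38.0]
ee_rot: [-0.0, 0.992, -0.13, -0.0]
force: [0.1, 0.5, 0.3]
grip_width: 0.223
grip_force: 0.0
mean [0.13 0.51 0.15] ax [ 0.02 -0.08  0.25 -0.2 ] sd [0.25 0.33 0.11] P [565.91 -16.51  37.98] [0.01 0.01 0.01] g 0.0 0.22020960667830383 35.8167
```

```bash

python3 -m inch '0.1 0 0 0 0 0;0.1 0 0 0 0 0;0.1 0 0 0 0 0;0.1 0 0 0 0 0;0.1 0 0 0 0 0;0.1 0 0 0 0 0;0.1 0 0 0 0 0;0 0 0 0 0 0;0 0 0 0 0 0;0 0 0 0 0 0' >o && python3 g.py &&
python3 -m inch '0.1 0 0 0 0 0;0.1 0 0 0 0 0;0.1 0 0 0 0 0;0.1 0 0 0 0 0;0.1 0 0 0 0 0;0.1 0 0 0 0 0;0.1 0 0 0 0 0;0 0 0 0 0 0;0 0 0 0 0 0;0 0 0 0 0 0' >o && python3 g.py &&
python3 -m inch '0.1 0 0 0 0 0;0.1 0 0 0 0 0;0.1 0 0 0 0 0;0.1 0 0 0 0 0;0.1 0 0 0 0 0;0.1 0 0 0 0 0;0.1 0 0 0 0 0;0 0 0 0 0 0;0 0 0 0 0 0;0 0 0 0 0 0' >o && python3 g.py &&
python3 -m inch '0.1 0 0 0 0 0;0.1 0 0 0 0 0;0.1 0 0 0 0 0;0.1 0 0 0 0 0;0.1 0 0 0 0 0;0.1 0 0 0 0 0;0.1 0 0 0 0 0;0 0 0 0 0 0;0 0 0 0 0 0;0 0 0 0 0 0' >o && python3 g.py
```

```text
36.7 ax 0.31 f [ 0.3 -0.   0. ] P [566.59 -16.7   37.99]
37.53 ax -4.22 f [-4.2  0.8  2.8] P [567.   -16.78  37.96]
```

```bash

python3 -m inch '0.05 0 0 0 0 0;0.05 0 0 0 0 0;0.05 0 0 0 0 0;0 0 0 0 0 0;0 0 0 0 0 0;0 0 0 0 0 0;0 0 0 0 0 0;0 0 0 0 0 0;0 0 0 0 0 0;0 0 0 0 0 0' >o ; python3 g.py
python3 -m inch '-0.5 0 0 0 0 0;-1 0 0 0 0 0;-1 0 0 0 0 0;-0.5 0 0 0 0 0;0 0 0 0 0 0;0 0 0 0 0 0;0 0 -5 0 0 0;0 0 -15 0 0 0;0 0 -25 0 0 0;0 0 -25 0 0 0' 0.45 20
python3 -m inch '0 0 -25 0 0 0;-20 0 -15 0 0 0;-20 10 -10 0 0 0;-20 20 0 0 0 0;-10 20 0 0 0 0;0 20 0 0 0 0;0 20 0 0 0 0;0 20 0 0 0 0;0 10 0 0 0 0;0 0 0 0 0 0'
python3 - <<'E'
from h import *
c=ctrl.capture("wrist");cv2.imwrite("pics/w4.png",c["image"][:,:,::-1])
np.savez("w4.npz",**{k:c[k] for k in("intrinsics","D","rvec","tvec")})
E
```

```text
38.37 ax -5.73 f [-5.7  0.9  3.4] P [567.03 -16.79  37.98]
time_s: 39.2
eef_pos: [564.2, -16.1, 108.8]
ee_rot: [-0.0, 0.992, -0.13, -0.001]
force: [0.1, -0.1, 0.5]
grip_width: 0.449
grip_force: 0.0
time_s: 40.03
eef_pos: [465.8, -115.4, 158.3]
ee_rot: [0.0, 0.991, -0.131, 0.0]
force: [0.2, 0.5, -0.6]
grip_width: 0.45
grip_force: 0.0
```

View pics/w4.png

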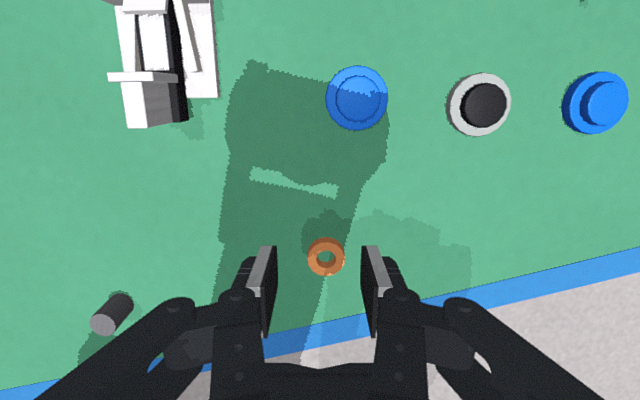

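The cartridge is in the dock at about (155,75). The black start button cap is at (486,103), between the two blue look-alikes.

```bash
python3 - <<'E'
from h import *
c=dict(np.load("w4.npz"));im=cv2.imread("pics/w4.png")[65:145,440:520].max(2)
k,l,st,ce=cv2.connectedComponentsWithStats((im<75).astype(np.uint8)); i=1+st[1:,4].argmax(); p=ce[i]+[440,65]; print(p,st[i])
s=ctrl.capture("side");sc=ctrl.capture("scene")
O=[];Dv=[]
for C,q in((c,p),(s,(357.1,282.5)),(sc,(211.9,225))):
    a,b=cast(C,[q],0)[0],cast(C,[q],40)[0];d=(b-a)/np.linalg.norm(b-a);O.append(a);Dv.append(d)
def tri(ix):
    A=sum(np.eye(3)-np.outer(Dv[i],Dv[i]) for i in ix);B=sum((np.eye(3)-np.outer(Dv[i],Dv[i]))@O[i] for i in ix);return np.linalg.solve(A,B).round(1)
print(tri([0,1,2]),tri([0,1]),tri([0,2]))
for z in(16,22,28):print(z,cast(c,[p],z)[0].round(1), cast(s,[(357.1,282.5)],z)[0].round(1))
t=ctrl.sense();from scipy.spatial.transform import Rotation as Ro
w=t["ee_rot"];P=tri([0,1,2]);print("tool shift",Ro.from_quat([w[1],w[2],w[3],w[0]]).inv().apply(P-t["eef_pos"]).round(1),t["time_s"],t["joints"].round(2))
E
```

```text
[483.51707971 104.94172806] [  20   18   46   45 1493]
[ 494.3 -263.    15.7] [ 494.3 -263.4   15.4] [ 495.4 -262.8   16.9]
16 [ 495.  -263.7   16. ] [ 493.3 -263.2   16. ]
22 [ 495.9 -261.    22. ] [ 490.  -265.8   22. ]
28 [ 496.8 -258.3   28. ] [ 486.7 -268.3   28. ]
tool shift [ 65.7 137.4 142.3] 40.1833 [-0.48  0.29  1.73  0.    1.12  1.35]
```

```bash
python3 -m inch '6.5 13.7 9 0 0 0;6.5 13.7 9 0 0 0;6.5 13.7 9 0 0 0;6.5 13.7 9 0 0 0;6.5 13.7 9 0 0 0;6.5 13.7 9 0 0 0;6.5 13.7 9 0 0 0;6.5 13.7 9 0 0 0;6.5 13.7 9 0 0 0;6.5 13.7 9 0 0 0' 0 20; python3 -m inch '0 0 7 0 0 0;0 0 7 0 0 0;0 0 7 0 0 0;0 0 7 0 0 0;0 0 5 0 0 0;0 0 3 0 0 0;0 0 2 0 0 0;0 0 2 0 0 0;0 0 2 0 0 0;0 0 2 0 0 0'
```

```text
time_s: 41.02
eef_pos: [494.1, -262.8, 67.5]
ee_rot: [-0.0, 0.992, -0.129, -0.0]
force: [0.0, -0.4, -0.3]
grip_width: 0.005
grip_force: 0.0
time_s: 41.85
eef_pos: [493.5, -263.2, 24.1]
ee_rot: [0.0, 0.992, -0.13, 0.0]
force: [0.7, -1.1, 0.5]
grip_width: 0.005
grip_force: 0.0
```

```bash
python3 -m inch '0 0 0.5 0 0 0;0 0 0.5 0 0 0;0 0 0.5 0 0 0;0 0 0.5 0 0 0;0 0 0.5 0 0 0;0 0 0.5 0 0 0;0 0 0.5 0 0 0;0 0 0.5 0 0 0;0 0 0 0 0 0;0 0 0 0 0 0'; python3 -m inch '0 0 0.5 0 0 0;0 0 0.5 0 0 0;0 0 0.5 0 0 0;0 0 0.5 0 0 0;0 0 0 0 0 0;0 0 0 0 0 0;0 0 0 0 0 0;0 0 0 0 0 0;0 0 0 0 0 0;0 0 0 0 0 0'
```

```text
time_s: 42.68
eef_pos: [493.5, -263.2, 20.1]
ee_rot: [0.0, 0.992, -0.13, 0.0]
force: [0.4, -0.1, 2.1]
grip_width: 0.001
grip_force: 1.0
time_s: 43.52
eef_pos: [493.5, -263.2, 18.0]
ee_rot: [0.0, 0.992, -0.13, 0.0]
force: [1.0, -1.4, 3.5]
grip_width: -0.001
grip_force: 1.4
```

```bash
python3 -m inch '0 0 0.3 0 0 0;0 0 0.3 0 0 0;0 0 0.3 0 0 0;0 0 0.3 0 0 0;0 0 0.3 0 0 0;0 0 0.3 0 0 0;0 0 0.2 0 0 0;0 0 0 0 0 0;0 0 0 0 0 0;0 0 0 0 0 0'; python3 -m inch '0 0 0.2 0 0 0;0 0 0.2 0 0 0;0 0 0.2 0 0 0;0 0 0.2 0 0 0;0 0 0 0 0 0;0 0 0 0 0 0;0 0 0 0 0 0;0 0 0 0 0 0;0 0 0 0 0 0;0 0 0 0 0 0'
```

```text
time_s: 44.35
eef_pos: [493.5, -263.2, 16.1]
ee_rot: [0.0, 0.992, -0.13, 0.0]
force: [0.5, -0.6, 3.2]
grip_width: 0.002
grip_force: 2.2
time_s: 45.18
eef_pos: [493.5, -263.3, 15.9]
ee_rot: [0.0, 0.992, -0.13, 0.0]
force: [-1.6, 0.6, 11.9]
grip_width: -0.0
grip_force: 5.7
```

The button has bottomed out: z stopped at 15.9 and force rose to 12 N. I'll release it, move away and check the result.

```bash
python3 -m inch '0 0 -1 0 0 0;0 0 -2 0 0 0;0 0 -3 0 0 0;0 0 -5 0 0 0;0 0 -10 0 0 0;0 0 -15 0 0 0;0 0 -20 0 0 0;0 0 -20 0 0 0;0 0 -15 0 0 0;0 0 0 0 0 0'
python3 - <<'E'
from h import *
a=ctrl.capture("side")["image"][:,:,::-1]
cv2.imwrite("pics/c5.png",cv2.resize(a[150:330,220:460],(800,600),interpolation=cv2.INTER_CUBIC));print(ctrl.sense()["time_s"],ctrl.sense()["force"])
E
```

```text
time_s: 46.02
eef_pos: [494.4, -263.9, 109.6]
ee_rot: [0.001, 0.992, -0.13, 0.002]
force: [0.1, -1.0, 0.3]
grip_width: -0.001
grip_force: 0.0
46.0667 [-0.67474333  0.21868318  0.08847696]
```

View pics/c5.png

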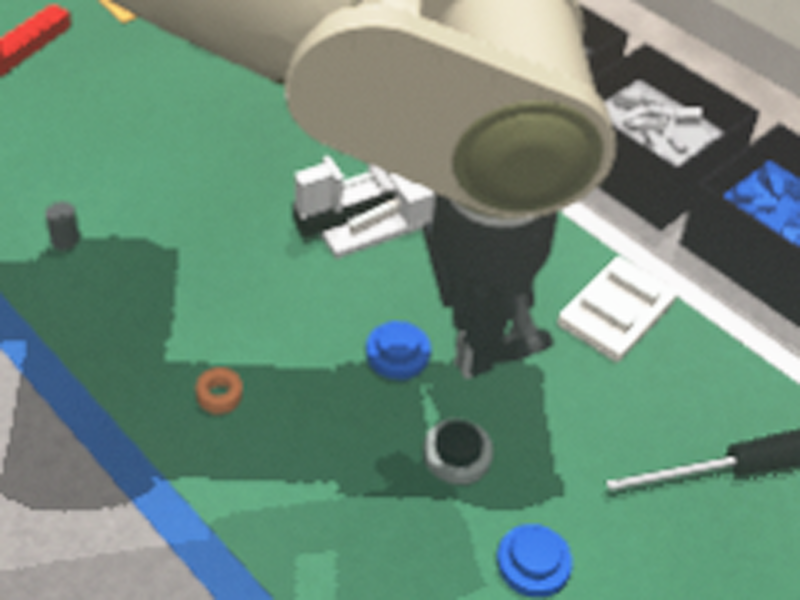

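The side view shows the cartridge seated in the dock at about (350,205), the button free at (458,447), and the bystanders where they were.

```bash
python3 -c "
from rig import ctrl
print(ctrl.finish_job())"
```

```text
the job is handed in; nothing more can be done
None
```

I handed the job in at about 46 s: the cartridge is against the hidden stop, roughly 46 mm in (about 7 N measured on it), let go and still in place, and the start button was then pressed fully down and released with nothing else moved.

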